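# Clear the pulley face, then fit and hold the keyed shaft

### The job

Use the scraper block to wipe the three steel chips off the edge of the pulley's top, without touching them with your fingers, then stand the scraper on the table again. Take the keyed shaft from its stand, put it into the pulley's bore, turn it until the key slips into the keyway and push it fully home against the spring seat, flange down on the pulley. Finish while holding it pushed home, without letting go, and leave the other things on the bench where they are.

Things in the scene. Friction and masses are not known exactly. Their poses are not given: they have to be found in the camera images.
- fixture: grey block 90 x 90 x 20 mm fixed to the table (place and yaw vary), carrying a bare metal toothed pulley 114 mm across, flat-topped, on an upright axis through the block's centre. Origin: centre of the block's underside, on that axis; z up; the pulley's top face is at z = 75 mm. The pulley's spindle is stiff (0.8 N m): light dragging does not turn it.
- bore (a point): centre of the bore's mouth, level with the pulley's top face. Bore 30 mm across, open at the top, with one keyway 11.2 mm wide that reaches 22 mm from the axis and runs the full height. The keyway points along the fixture's +x give or take up to 0.4 rad; that angle is not reported: it must be seen or felt for.
- seat (a point): on the axis, 45 mm below the face: where the shaft's tip is when home. A spring seat fills the bore; its top starts 35 mm below the face and must be pushed down 10 mm by the shaft's tip (4 N at first, 14 N when home). It lifts the shaft again if let go.
- shaft: loose steel shaft, 0.34 to 0.5 kg, 98 mm tall, upright in the stand. Origin: centre of its lower tip, z up. Round spigot 27 mm in diameter from 0 to 45 mm, tip chamfered 4 mm; round flange 52 mm across from 45 to 53 mm; square head 18 x 18 mm (sides along x and y) from 53 to 98 mm, for gripping. Home: flange on the pulley's face, origin 30 mm above the fixture's.
- key (a point): middle of the outer face of the shaft's key: a dark bar on the spigot's +x side, 8 mm wide, from 12 to 40 mm above the tip, lower end rounded (4 mm radius), reaching 19 mm from the axis. It meets the pulley's face when the tip is 12 mm deep and blocks there until it is over the keyway (play about 0.09 rad either way).
- stand: black block 80 x 80 x 15 mm fixed to the table with a 30 mm round hole 10 mm deep (floor 5 mm above the table) in which the shaft stands. Origin: centre of its underside. It and the scraper swap sides.
- scraper: loose scraper block, 0.12 kg: a grey bar 20 (x) x 80 (y) x 20 (z) mm with a wooden grip 22 (x) x 36 (y) mm on top, from 20 to 62 mm above the origin. It stands on its bar. Origin: centre of the bar's underside. Wipes with either long face (+x or -x); a half turn makes no difference.
- chip1: one of three dark steel chips, a lump about 15 x 12 x 8 mm, 10 g. They start lying loose on the pulley's flat top face, on the fixture's +x half: centres 30 to 40 mm from the axis along fixture +x and at most 24 mm to either side of it. Origin: centre of its underside.
- chip2: one of three dark steel chips, a lump about 15 x 12 x 8 mm, 10 g. They start lying loose on the pulley's flat top face, on the fixture's +x half: centres 30 to 40 mm from the axis along fixture +x and at most 24 mm to either side of it. Origin: centre of its underside.
- chip3: one of three dark steel chips, a lump about 15 x 12 x 8 mm, 10 g. They start lying loose on the pulley's flat top face, on the fixture's +x half: centres 30 to 40 mm from the axis along fixture +x and at most 24 mm to either side of it. Origin: centre of its underside.
- bearing: bystander: steel bearing ring, 52 mm across, 15 mm high, lying flat. Origin: centre of its underside.
- threadlocker: bystander: small white bottle, 34 mm across, 70 mm high. Origin: centre of its underside.
- phone: bystander: closed dark red phone, 95 x 50 x 16 mm. Origin: centre of its underside.
- wrench: bystander: steel wrench 160 mm long, lying flat along its x.
- scanner: bystander: white hand scanner, about 170 x 66 x 32 mm, lying flat along its x.
Not all that is in view belongs to the job. What is shaped like the scraper but yellow is not meant.

How it is judged:
By the outcome, as a careful person would: the job done as asked, in the order asked, and still so for the second after the job is handed in, while the arm keeps its last pose, push and grip.
It also fails if it takes over 72 s, if anything falls off the work surface, if the arm or the gripper's body presses on something with over 40 N, if the wrist force passes 120 N, or if a joint passes its speed limit or range.

### The arm

A 7-joint arm with a two-finger parallel gripper is mounted at the origin on the work surface. World frame = base frame: x ahead of the robot, y to its left, z up, the work surface at z = 0. Lengths are in m, angles in rad, forces in N, time in s.
With the tool pointing down it reaches from about 0.4 to 0.75 m from the base axis. Payload 19.5 kg.
Tool frame: the origin (TCP) lies between the finger pads; the fingertips stand 14 mm ahead of it and the grasp point (between the pads) lies 5 mm behind it; z points along the fingers, y is the line along which they close (so a half turn about z gives the same grasp; the last joint's range is limited). The gripper opens to 85 mm and grips with 20 to 120 N. Pads are 22 mm wide; open, the fingers measure 114 mm over their backs; the gripper's body (76 mm by 85 mm) begins 54 mm behind the grasp point. The pads swing forward as they close: fully open they stand 13 mm farther back than shut.
Start: joints at [-1.18, 0.707, -0.028, 1.485, 0.022, 0.951, -0.075], TCP at [0.241, 0.522, 0.245] pointing down, gripper open.
Joint ranges: [-2.71, 2.71], [-0.32, 2.16], [-1.57, 1.52], [0, 2.45], [-1.46, 4.6], [0, 2.02], [-2.83, 2.83]. Speed limits (rad/s): [1.89, 1.89, 2.57, 2.57, 3.01, 3.01, 3.01].

### API

Orientations are given as a rotation vector (axis times angle).
In Python, from station import arm, cams gives the robot as it stands.
- The arm moves only by the tool servo_tool, never from a script. Its argument "commands" is a list of rows, each an object of numbers: "x", "y", "z": the shift along the tool's x, y, z as a fraction of full scale; "wx", "wy", "wz": the turn, a rotation vector about the tool's x, y, z as a fraction of full scale. A call has 1 to 8 rows; each row is the pose to reach, as a shift and turn from the pose commanded when the call began, along the tool's axes at that moment; what a row does not reach only later rows make up. Full scale, the value 1, is 150 mm for a shift and 60 degrees for a turn. A row lasts 1/8 s, in which the tool goes at most 62.5 mm and 10.7 degrees, less where a joint would pass 70% of its speed; a pose out of reach is approached as far as the arm can. A call with a number of a shift or a turn outside -1 to 1 is refused whole. A call with a gripper value outside its range is refused whole. "hand" is the opening, from 0 (shut) to 1 (fully open), set as the call begins (left out, the last holds). The fingers move at their own pace and stop on an object; the grip force is fixed at half the most. Time passes only in rows, so rows that repeat a pose let the fingers close. It gives the time, the measured TCP pose, the force, the opening and the grip force at its end, in the units of the state.
- arm.sense(): the state, without advancing time (a new reading comes with each control period).
- cams.read_camera(name): name is "scene" or "top" or "wrist"; returns (picture, depth): 400x640x3 uint8, blue, green, red; 400x640 float32, m along the optical axis (not along the pixel's ray), 0 where there is no reading.
- cams.camera_model(name): a dict with "fx", "fy", "cx", "cy" (pixels), "R" (3x3) and "t" (3): a world point X has camera coordinates R X + t; the wrist camera has in their place "tool_from_camera" (4x4, takes a point from camera to tool coordinates, whose origin is the TCP and whose axes are the flange's). Camera axes: x right, y down, z forward; pixel columns grow to the right and rows downward; lengths in m; the calibration is good to about 2 mm. A picture is of the moment at which its call begins: read the wrist's pose just before it. camera_model takes no time and is no camera call.
- arm.hand_in(): hands the job in; it is judged then, once.
The state is a dict: "time_s": time; "joint_pos": joint angles; "joint_velocities": joint speeds; "joint_torque": joint torques, N m; "ee_pos": TCP position; "orientation": TCP orientation; "contact_force": force on the tool from outside, world axes, zero at the start; "ft_torque": the same for the moment, N m; "gripper_width": opening from 0.0 (shut) to 1.0 (fully open); "gripper_force": force on a finger pad.
Only numpy, scipy, OpenCV 4.12 (cv2) and the standard library are available. Lean on these libraries where they do the work, as an engineer would, in place of code of your own. Each camera call takes 0.05 s, during which the arm holds its last target. There are 200 camera calls.

## Working session

There is one attempt and no reset: what is moved stays moved. The work goes in short steps, Python scripts to look and compute and a tool call to move; the robot and the scene stay as the last step left them, time stands still between calls to the robot, and variables do not carry over. Pictures are saved under pics/ and viewed, at most 10 in all, crops included, and the job is handed in when it is done.

Besides the shell and the picture viewer there is one more tool, called as name(argument=value, ...) on one line, values as JSON. servo_tool: Moves the arm, as the interface text tells. Its arguments: {"type":"object","properties":{"commands":{"type":"array","items":{"type":"object","properties":{"x":{"type":"number"},"y":{"type":"number"},"z":{"type":"number"},"wx":{"type":"number"},"wy":{"type":"number"},"wz":{"type":"number"}}}},"hand":{"type":"number"}},"required":["commands"]}

```bash
mkdir -p pics; ls; python3 - <<'E'
from station import arm,cams
import cv2,numpy as np
s=arm.sense();print(s)
for n in("scene","top"):
    p,d=cams.read_camera(n);cv2.imwrite(f"pics/{n}0.png",p);np.save(f"pics/{n}0.npy",d);m=cams.camera_model(n);print(n,m)
print(cams.camera_model("wrist"))
E
```

```text
pics
{'time_s': 0.0, 'joint_pos': array([-1.17971819,  0.70709466, -0.02763323,  1.48499685,  0.02201037,
        0.95089713, -0.07550809]), 'joint_velocities': array([-0.00073039, -0.00031153,  0.00115169,  0.00061212, -0.0002957 ,
       -0.00135561,  0.00090332]), 'joint_torque': array([ 4.74349827e-05, -8.83220887e+01,  1.23452447e+00, -2.36171150e+01,
        1.68685417e-02,  6.50990463e-03,  4.24225868e-05]), 'ee_pos': array([0.24104342, 0.52176416, 0.2448326 ]), 'orientation': array([-6.74454075e-01, -3.06813338e+00,  1.68752399e-03]), 'contact_force': array([0.68826746, 0.34702254, 0.07459942]), 'ft_torque': array([-0.05794011, -0.00195512, -0.02907048]), 'gripper_force': 0.0, 'gripper_width': 0.9976223511608792}
scene {'fx': 478.77186832248316, 'fy': 478.77186832248316, 'cx': 329.13780017054387, 'cy': 196.65258136150092, 'R': array([[ 0.82281517,  0.56823366,  0.00925746],
       [ 0.35269052, -0.49779524, -0.79234418],
       [-0.44562831,  0.65521783, -0.6100041 ]]), 't': array([-0.45563426, -0.13150959,  1.25103004])}
top {'fx': 367.6630354552396, 'fy': 367.6630354552396, 'cx': 323.60429681858, 'cy': 193.8294235744454, 'R': array([[-0.02583291, -0.99938884, -0.02354998],
       [-0.99876066,  0.02680487, -0.04193625],
       [ 0.04254187,  0.02243745, -0.99884271]]), 't': array([0.00964843, 0.53840434, 0.80177875])}
{'fx': 319.8033952563086, 'fy': 319.8033952563086, 'cx': 317.3158020525256, 'cy': 199.29235801510814, 'tool_from_camera': array([[-2.76081741e-04, -9.46856373e-01, -3.21656543e-01,
         8.33194223e-02],
       [ 9.99999819e-01, -8.94349393e-05, -5.95043542e-04,
        -2.51615957e-04],
       [ 5.34653437e-04, -3.21656649e-01,  9.46856227e-01,
        -1.27802881e-01],
       [ 0.00000000e+00,  0.00000000e+00,  0.00000000e+00,
         1.00000000e+00]])}
```

View pics/top0.png

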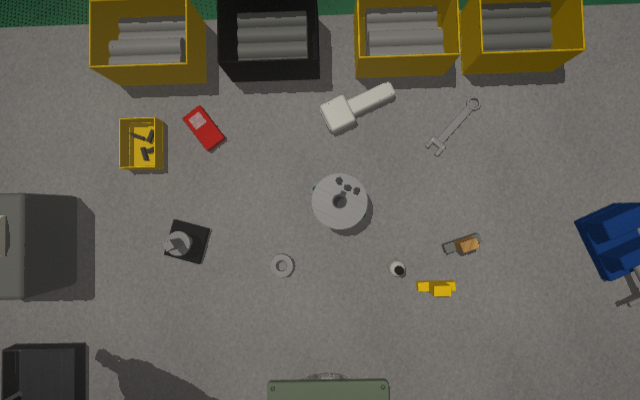

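View pics/scene0.png

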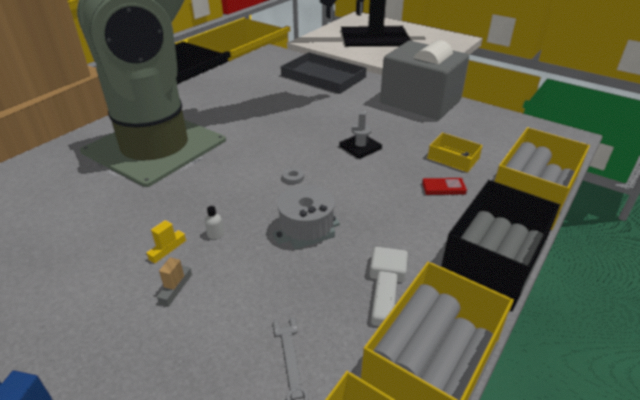

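Top view: pulley at about (340,201) with chips at (339,181), (348,187) and (357,191). The stand and shaft are at (187,241), the real scraper at (463,244), and the yellow decoy at (436,288). The arm starts out of view on the left.

```bash
cat > h.py <<'E'
import numpy as np,cv2
from scipy.spatial.transform import Rotation as Ro
from station import arm,cams
def pose():
    s=arm.sense();return Ro.from_rotvec(s['orientation']).as_matrix(),np.array(s['ee_pos'])
def extr(n,P=None):
    """camera-to-world rotation, camera centre, model"""
    m=cams.camera_model(n)
    if n=='wrist':
        R,p=P or pose();T=m['tool_from_camera'];return R@T[:3,:3],R@T[:3,3]+p,m
    return m['R'].T,-m['R'].T@m['t'],m
def cast(E,uv,z):
    A,c,m=E;uv=np.atleast_2d(uv).astype(float)
    d=np.c_[(uv[:,0]-m['cx'])/m['fx'],(uv[:,1]-m['cy'])/m['fy'],np.ones(len(uv))]@A.T
    return c+d*((z-c[2])/d[:,2])[:,None]
def snap(name):
    P=pose();p,d=cams.read_camera('wrist');cv2.imwrite(f'pics/{name}.png',p);np.save(f'pics/{name}.npy',d)
    np.savez(f'pics/{name}_p.npz',R=P[0],p=P[1]);return p,d,extr('wrist',P)
def load(name):
    q=np.load(f'pics/{name}_p.npz');return cv2.imread(f'pics/{name}.png'),np.load(f'pics/{name}.npy'),extr('wrist',(q['R'],q['p']))
def cloud(E,d):
    A,c,m=E;v,u=np.indices(d.shape)
    return np.dstack([(u-m['cx'])/m['fx']*d,(v-m['cy'])/m['fy']*d,d])@A.T+c
def go(t,yaw=None):
    """move row to world TCP t, and tool-x heading yaw (mod pi), tool vertical"""
    R,p=pose();x=R.T@(np.array(t)-p)/.15;r=''
    if yaw is not None:
        cur=np.arctan2(R[1,0],R[0,0]);e=(yaw-cur+np.pi/2)%np.pi-np.pi/2
        T=Ro.from_euler('z',cur+e).as_matrix()@np.diag([1,-1,-1.])
        r=(Ro.from_matrix(R.T@T).as_rotvec()/(np.pi/3)).round(4);print('cur yaw',cur.round(3),'dyaw',e.round(3))
    print('row',x.round(4),r)
E
python3 - <<'E'
from h import *
p=cv2.imread('pics/top0.png');d=np.load('pics/top0.npy');E=extr('top');C=cloud(E,d)
h=cv2.cvtColor(p,cv2.COLOR_BGR2HSV)
def med(m,zlo,zhi):
    m=m&(C[...,2]>zlo)&(C[...,2]<zhi)&(d>0);q=C[m];return m,q
V,U=np.indices(d.shape)
box=lambda a,b,c,e:(U>a)&(U<b)&(V>c)&(V<e)
for n,b,lo,hi in[('pulley',box(300,380,160,240),.068,.082),('grip',box(440,490,225,265),.05,.075),('bar',box(440,490,225,265),.012,.03),('flange',box(155,215,215,270),.045,.07),('head',box(155,215,215,270),.09,.115),('stand',box(155,215,215,270),.01,.022),('bottle',box(380,420,250,285),.03,.09),('yellow',box(410,465,275,305),.01,.09),('scan',box(315,400,75,140),.01,.06),('ring',box(265,300,245,285),.008,.025)]:
    m,q=med(b,lo,hi)
    if len(q)<5:print(n,len(q));continue
    r=cv2.minAreaRect((q[:,:2]*1000).astype(np.float32))
    print(n,len(q),'z',np.median(q[:,2]).round(4),'rect mm',[np.round(x,1) for x in r])
P=cast(E,[[339,181],[348,187],[357,191],[340,201]],.078);print(P.round(3))
cv2.imwrite('pics/topz.png',cv2.resize(p[150:250,280:400],None,fx=5,fy=5,interpolation=cv2.INTER_CUBIC))
E
```

```text
pulley 2189 z 0.0755 rect mm [array([521.6, -37.8]), array([111.9, 112.2]), np.float64(88.8)]
grip 225 z 0.0624 rect mm [array([ 424.4, -300.3]), array([22.7, 35.7]), np.float64(18.6)]
bar 195 z 0.0206 rect mm [array([ 425.1, -300.7]), array([20.6, 80.5]), np.float64(17.6)]
flange 361 z 0.0581 rect mm [array([442.6, 301.5]), array([51.3, 48. ]), np.float64(12.3)]
head 113 z 0.1027 rect mm [array([442.4, 302.8]), array([18.4, 18.7]), np.float64(30.5)]
stand 839 z 0.0152 rect mm [array([442.4, 303.8]), array([82.1, 80.4]), np.float64(73.6)]
bottle 208 z 0.0485 rect mm [array([ 378.2, -153.7]), array([29.4, 32.3]), np.float64(51.8)]
yellow 496 z 0.0416 rect mm [array([ 333.9, -242. ]), array([21.7, 80.7]), np.float64(0.2)]
scan 1690 z 0.0282 rect mm [array([730.4, -73.3]), array([175.8, 122.2]), np.float64(82.3)]
ring 353 z 0.0153 rect mm [array([385.5,  92.8]), array([48.9, 49.7]), np.float64(89.9)]
[[ 0.561 -0.038  0.078]
 [ 0.548 -0.056  0.078]
 [ 0.54  -0.074  0.078]
 [ 0.52  -0.039  0.078]]
```

View pics/topz.png

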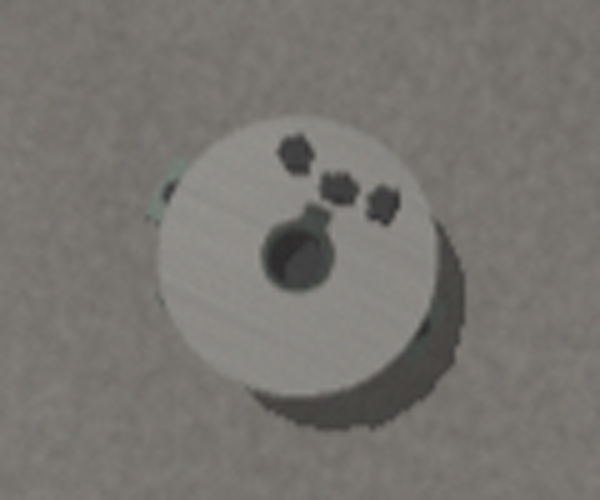

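Depth gives clean positions for everything, and the keyway heading looks to be about -0.4 rad. Next I arc over to the scraper at safe height.

servo_tool(commands=[{"x": -0.25,"y": -0.1},{"x": -0.6,"y": -0.24},{"x": -0.78,"y": -0.31}], hand=0.65)

```text
invalid input
```

servo_tool(commands=[{"x": -0.35,"y": -0.14},{"x": -0.7,"y": -0.28},{"x": -0.78,"y": -0.31}])

```text
invalid input
```

servo_tool(commands=[{"x": -0.35,"y": -0.14},{"x": -0.7,"y": -0.28},{"x": -0.78,"y": -0.31}])

```text
invalid input
```

servo_tool(commands=[{"x": -0.17,"y": -0.32},{"x": -0.34,"y": -0.63},{"x": -0.48,"y": -0.88}])

```text
invalid input
```

servo_tool(commands=[{"x": -0.17,"y": -0.32},{"x": -0.34,"y": -0.63},{"x": -0.48,"y": -0.88}])

```text
invalid input
```

servo_tool(commands=[{"x": -0.03,"y": -0.35},{"x": -0.05,"y": -0.7},{"x": -0.07,"y": -0.89}])

```text
invalid input
```

servo_tool(commands=[{"x": -0.03,"y": -0.3,"wz": 0.15},{"x": -0.05,"y": -0.6,"wz": 0.32},{"x": -0.07,"y": -0.89,"wz": 0.48},{"x": -0.07,"y": -0.89,"wz": 0.65},{"x": -0.07,"y": -0.89,"wz": 0.79},{"x": -0.07,"y": -0.89,"wz": 0.79}])

```text
invalid input
```

```bash
python3 - <<'E'
from h import *
s=arm.sense();print(s['time_s'],s['ee_pos'].round(4),s['joint_pos'].round(2),s['contact_force'].round(2))
p,d,E=snap('w1');C=cloud(E,d)
for lo,hi in((.055,.07),(.014,.026)):
    q=C[(d>0)&(C[...,2]>lo)&(C[...,2]<hi)&(np.hypot(C[...,0]-.425,C[...,1]+.3005)<.06)]
    if len(q)>5:print(len(q),np.median(q[:,2]),cv2.minAreaRect((q[:,:2]*1000).astype(np.float32)))
go((.4248,-.3005,.12),1.885)
E
```

```text
0.1 [0.2411 0.5218 0.2449] [-1.18  0.71 -0.03  1.48  0.02  0.95 -0.08] [-0.21  0.29  0.45]
cur yaw 2.709 dyaw -0.824
row [-3.411  -4.4623  0.8368] [-8.000e-04  4.000e-04  7.867e-01]
```

Every call was refused, so I'll try one row with all six fields filled in.

servo_tool(commands=[{"x": -0.25,"y": -0.1,"z": 0,"wx": 0,"wy": 0,"wz": 0},{"x": -0.6,"y": -0.24,"z": 0,"wx": 0,"wy": 0,"wz": 0},{"x": -0.78,"y": -0.31,"z": 0,"wx": 0,"wy": 0,"wz": 0}], hand=0.65)

```text
time_s: 0.52
ee_pos: [0.3297, 0.4285, 0.2452]
orientation: [0.678, 3.067, -0.001]
contact_force: [-1.0, 0.8, 0.3]
gripper_width: 0.651
gripper_force: 0.0
```

servo_tool(commands=[{"x": -0.35,"y": -0.14,"z": 0,"wx": 0,"wy": 0,"wz": 0},{"x": -0.7,"y": -0.28,"z": 0,"wx": 0,"wy": 0,"wz": 0},{"x": -0.78,"y": -0.31,"z": 0,"wx": 0,"wy": 0,"wz": 0}])

```text
time_s: 0.9
ee_pos: [0.4169, 0.3364, 0.2452]
orientation: [0.681, 3.066, -0.002]
contact_force: [-0.3, -0.4, -0.4]
gripper_width: 0.647
gripper_force: 0.0
```

servo_tool(commands=[{"x": -0.35,"y": -0.14,"z": 0,"wx": 0,"wy": 0,"wz": 0},{"x": -0.7,"y": -0.28,"z": 0,"wx": 0,"wy": 0,"wz": 0},{"x": -0.78,"y": -0.31,"z": 0,"wx": 0,"wy": 0,"wz": 0}])

```text
time_s: 1.27
ee_pos: [0.503, 0.2455, 0.245]
orientation: [0.68, 3.067, -0.002]
contact_force: [-1.4, 0.9, -0.7]
gripper_width: 0.646
gripper_force: 0.0
```

servo_tool(commands=[{"x": -0.17,"y": -0.32,"z": 0,"wx": 0,"wy": 0,"wz": 0},{"x": -0.34,"y": -0.63,"z": 0,"wx": 0,"wy": 0,"wz": 0},{"x": -0.48,"y": -0.88,"z": 0,"wx": 0,"wy": 0,"wz": 0}])

```text
time_s: 1.65
ee_pos: [0.5109, 0.0972, 0.2453]
orientation: [-0.674, -3.068, 0.0]
contact_force: [0.7, -0.5, -0.3]
gripper_width: 0.648
gripper_force: 0.0
```

servo_tool(commands=[{"x": -0.17,"y": -0.32,"z": 0,"wx": 0,"wy": 0,"wz": 0},{"x": -0.34,"y": -0.63,"z": 0,"wx": 0,"wy": 0,"wz": 0},{"x": -0.48,"y": -0.88,"z": 0,"wx": 0,"wy": 0,"wz": 0}])

```text
time_s: 2.02
ee_pos: [0.5212, -0.0529, 0.2453]
orientation: [-0.674, -3.068, -0.0]
contact_force: [0.1, 0.2, -0.7]
gripper_width: 0.65
gripper_force: 0.0
```

servo_tool(commands=[{"x": -0.03,"y": -0.35,"z": 0,"wx": 0,"wy": 0,"wz": 0},{"x": -0.05,"y": -0.7,"z": 0,"wx": 0,"wy": 0,"wz": 0},{"x": -0.07,"y": -0.89,"z": 0,"wx": 0,"wy": 0,"wz": 0}])

```text
time_s: 2.4
ee_pos: [0.4739, -0.1789, 0.2453]
orientation: [-0.676, -3.068, 0.0]
contact_force: [1.1, 0.4, 1.2]
gripper_width: 0.652
gripper_force: 0.0
```

servo_tool(commands=[{"x": -0.03,"y": -0.3,"z": 0,"wx": 0,"wy": 0,"wz": 0.15},{"x": -0.05,"y": -0.6,"z": 0,"wx": 0,"wy": 0,"wz": 0.32},{"x": -0.07,"y": -0.89,"z": 0,"wx": 0,"wy": 0,"wz": 0.48},{"x": -0.07,"y": -0.89,"z": 0,"wx": 0,"wy": 0,"wz": 0.65},{"x": -0.07,"y": -0.89,"z": 0,"wx": 0,"wy": 0,"wz": 0.79},{"x": -0.07,"y": -0.89,"z": 0,"wx": 0,"wy": 0,"wz": 0.79}])

```text
time_s: 3.15
ee_pos: [0.4289, -0.3022, 0.2452]
orientation: [-1.848, -2.54, -0.0]
contact_force: [-0.3, 0.7, -0.8]
gripper_width: 0.649
gripper_force: 0.0
```

```bash
python3 - <<'E'
from h import *
s=arm.sense();print(s['time_s'],s['ee_pos'].round(4),s['joint_pos'].round(2),s['contact_force'].round(2))
p,d,E=snap('w1');C=cloud(E,d)
for lo,hi in((.055,.07),(.014,.026)):
    q=C[(d>0)&(C[...,2]>lo)&(C[...,2]<hi)&(np.hypot(C[...,0]-.425,C[...,1]+.3005)<.06)]
    if len(q)>5:print(len(q),np.median(q[:,2]),cv2.minAreaRect((q[:,:2]*1000).astype(np.float32)))
go((.4248,-.3005,.12),1.885)
E
```

```text
3.15 [ 0.4289 -0.3022  0.2452] [ 0.51  0.63  0.07  1.67 -0.06  0.84  0.92] [-0.35  0.68 -0.79]
774 0.06119304588096866 ((423.3690490722656, -299.4217834472656), (21.32128143310547, 35.74998092651367), 17.13416290283203)
524 0.01925923732867013 ((423.29718017578125, -299.96649169921875), (19.9311466217041, 80.49368286132812), 17.16584014892578)
cur yaw 1.886 dyaw -0.001
row [ 0.0197 -0.0219  0.8352] [-0.0001 -0.0001  0.0011]
```

servo_tool(commands=[{"x": 0.024,"y": -0.027,"z": 0.3,"wx": 0,"wy": 0,"wz": 0.013},{"x": 0.024,"y": -0.027,"z": 0.65,"wx": 0,"wy": 0,"wz": 0.013},{"x": 0.024,"y": -0.027,"z": 0.9,"wx": 0,"wy": 0,"wz": 0.013},{"x": 0.024,"y": -0.027,"z": 1.0,"wx": 0,"wy": 0,"wz": 0.013}])

```text
time_s: 3.7
ee_pos: [0.4231, -0.3002, 0.0938]
orientation: [-1.863, -2.527, -0.001]
contact_force: [-0.2, -0.5, 0.8]
gripper_width: 0.652
gripper_force: 0.0
```

servo_tool(commands=[{"x": 0,"y": 0,"z": 0.15,"wx": 0,"wy": 0,"wz": 0},{"x": 0,"y": 0,"z": 0.28,"wx": 0,"wy": 0,"wz": 0},{"x": 0,"y": 0,"z": 0.333,"wx": 0,"wy": 0,"wz": 0},{"x": 0,"y": 0,"z": 0.333,"wx": 0,"wy": 0,"wz": 0}])

```text
time_s: 4.2
ee_pos: [0.4236, -0.301, 0.0458]
orientation: [1.867, 2.526, 0.0]
contact_force: [0.2, 0.4, 0.5]
gripper_width: 0.648
gripper_force: 0.0
```

servo_tool(commands=[{"x": 0,"y": 0,"z": 0,"wx": 0,"wy": 0,"wz": 0},{"x": 0,"y": 0,"z": 0,"wx": 0,"wy": 0,"wz": 0},{"x": 0,"y": 0,"z": 0,"wx": 0,"wy": 0,"wz": 0},{"x": 0,"y": 0,"z": 0,"wx": 0,"wy": 0,"wz": 0},{"x": 0,"y": 0,"z": 0,"wx": 0,"wy": 0,"wz": 0}], hand=0)

```text
time_s: 4.82
ee_pos: [0.4237, -0.3011, 0.0461]
orientation: [1.867, 2.525, -0.0]
contact_force: [-0.8, 0.8, 8.6]
gripper_width: 0.247
gripper_force: 58.6
```

servo_tool(commands=[{"x": 0,"y": 0,"z": -0.2,"wx": 0,"wy": 0,"wz": 0},{"x": 0,"y": 0,"z": -0.5,"wx": 0,"wy": 0,"wz": 0},{"x": 0,"y": 0,"z": -0.8,"wx": 0,"wy": 0,"wz": 0},{"x": 0,"y": 0,"z": -0.96,"wx": 0,"wy": 0,"wz": 0}])

```text
time_s: 5.32
ee_pos: [0.4237, -0.3012, 0.1919]
orientation: [1.867, 2.524, 0.0]
contact_force: [0.2, -0.2, -1.4]
gripper_width: 0.248
gripper_force: 59.0
```

servo_tool(commands=[{"x": 0.2,"y": 0.13,"z": 0,"wx": 0,"wy": 0,"wz": 0},{"x": 0.5,"y": 0.32,"z": 0,"wx": 0,"wy": 0,"wz": 0},{"x": 0.805,"y": 0.515,"z": 0,"wx": 0,"wy": 0,"wz": 0}])

```text
time_s: 5.7
ee_pos: [0.4621, -0.1614, 0.1898]
orientation: [1.869, 2.525, 0.0]
contact_force: [1.2, -0.1, -1.9]
gripper_width: 0.246
gripper_force: 59.1
```

servo_tool(commands=[{"x": 0.25,"y": 0.16,"z": 0,"wx": 0,"wy": 0,"wz": 0.12},{"x": 0.5,"y": 0.32,"z": 0,"wx": 0,"wy": 0,"wz": 0.29},{"x": 0.7,"y": 0.45,"z": 0,"wx": 0,"wy": 0,"wz": 0.46},{"x": 0.805,"y": 0.515,"z": 0,"wx": 0,"wy": 0,"wz": 0.63},{"x": 0.805,"y": 0.515,"z": 0,"wx": 0,"wy": 0,"wz": 0.78},{"x": 0.805,"y": 0.515,"z": 0,"wx": 0,"wy": 0,"wz": 0.812},{"x": 0.805,"y": 0.515,"z": 0,"wx": 0,"wy": 0,"wz": 0.812}])

```text
time_s: 6.58
ee_pos: [0.5004, -0.025, 0.1895]
orientation: [2.742, 1.534, 0.0]
contact_force: [0.7, -0.6, -1.0]
gripper_width: 0.247
gripper_force: 59.1
```

```bash
python3 - <<'E'
from h import *
s=arm.sense();print(s['time_s'],s['ee_pos'].round(4),s['joint_pos'].round(2),s['contact_force'].round(2))
p,d,E=snap('w2');C=cloud(E,d)
q=C[(d>0)&(C[...,2]>.07)&(C[...,2]<.079)]
print(len(q),np.median(q[:,2]),cv2.minEnclosingCircle((q[:,:2]*1000).astype(np.float32)))
go((.5002,-.0247,.1225),1.021)
E
```

```text
6.575 [ 0.5004 -0.025   0.1895] [-0.23  0.72  0.4   1.83 -0.42  0.68 -0.14] [ 0.73 -0.63 -1.01]
9910 0.07429119723733334 ((519.617919921875, -36.02626037597656), 57.36478805541992)
cur yaw 1.02 dyaw 0.001
row [ 0.0013 -0.0022  0.4466] [ 0.0001 -0.     -0.0009]
```

View pics/w2.png

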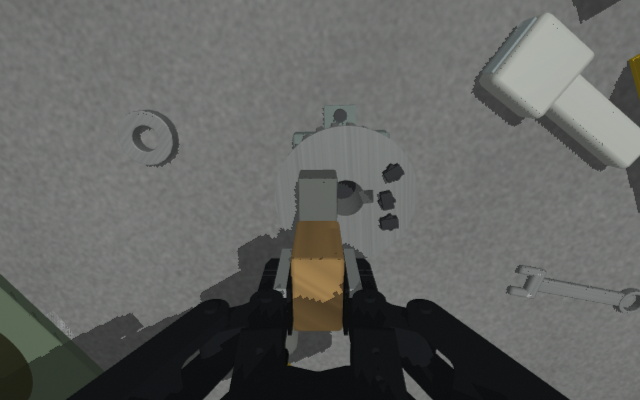

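Wrist view: the bar is left of the bore at (348,196). All three chips lie on the wiping side, at (393,172), (387,201) and (388,223), with the keyway at (370,197). I lower the bar and wipe.

servo_tool(commands=[{"x": 0,"y": 0,"z": 0.2,"wx": 0,"wy": 0,"wz": 0},{"x": 0,"y": 0,"z": 0.36,"wx": 0,"wy": 0,"wz": 0},{"x": 0,"y": 0,"z": 0.43,"wx": 0,"wy": 0,"wz": 0},{"x": 0,"y": 0,"z": 0.446,"wx": 0,"wy": 0,"wz": 0},{"x": 0,"y": 0,"z": 0.446,"wx": 0,"wy": 0,"wz": 0}])

```text
time_s: 7.25
ee_pos: [0.5006, -0.0249, 0.123]
orientation: [2.743, 1.531, 0.001]
contact_force: [0.0, -1.0, -1.2]
gripper_width: 0.245
gripper_force: 59.1
```

servo_tool(commands=[{"x": 0,"y": 0.06,"z": 0,"wx": 0,"wy": 0,"wz": 0},{"x": 0,"y": 0.13,"z": 0,"wx": 0,"wy": 0,"wz": 0},{"x": 0,"y": 0.2,"z": 0,"wx": 0,"wy": 0,"wz": 0},{"x": 0,"y": 0.27,"z": 0,"wx": 0,"wy": 0,"wz": 0},{"x": 0,"y": 0.34,"z": 0,"wx": 0,"wy": 0,"wz": 0},{"x": 0,"y": 0.41,"z": 0,"wx": 0,"wy": 0,"wz": 0},{"x": 0,"y": 0.48,"z": 0,"wx": 0,"wy": 0,"wz": 0},{"x": 0,"y": 0.55,"z": 0,"wx": 0,"wy": 0,"wz": 0}])

```text
time_s: 8.25
ee_pos: [0.5712, -0.0685, 0.1224]
orientation: [2.744, 1.53, -0.0]
contact_force: [-0.3, 0.5, -1.4]
gripper_width: 0.245
gripper_force: 59.1
```

servo_tool(commands=[{"x": 0,"y": 0,"z": 0,"wx": 0,"wy": 0,"wz": 0},{"x": 0,"y": 0,"z": -0.2,"wx": 0,"wy": 0,"wz": 0},{"x": 0,"y": 0,"z": -0.5,"wx": 0,"wy": 0,"wz": 0},{"x": 0,"y": 0,"z": -0.5,"wx": 0,"wy": 0,"wz": 0}])

```text
time_s: 8.75
ee_pos: [0.5714, -0.0682, 0.2001]
orientation: [2.741, 1.529, 0.005]
contact_force: [-0.4, 0.3, -2.0]
gripper_width: 0.248
gripper_force: 59.2
```

```bash
python3 - <<'E'
from h import *
s=arm.sense();print(s['time_s'],s['ee_pos'].round(4),s['contact_force'].round(2))
snap('w3')
p,d=cams.read_camera('top');cv2.imwrite('pics/top3.png',p)
go((.424,-.300,.19),1.871)
w=cv2.imread('pics/w3.png');t=cv2.resize(p[130:260,260:440],None,fx=3,fy=3);
cv2.imwrite('pics/c3.png',np.vstack([cv2.resize(w,(540,338)),cv2.resize(t,(540,260))[:, :]])[:600])
E
```

```text
8.75 [ 0.5714 -0.0682  0.2001] [-0.38  0.3  -1.97]
cur yaw 1.018 dyaw 0.853
row [-1.8301 -0.0176  0.0483] [-1.000e-04 -3.000e-04 -8.146e-01]
```

View pics/c3.png

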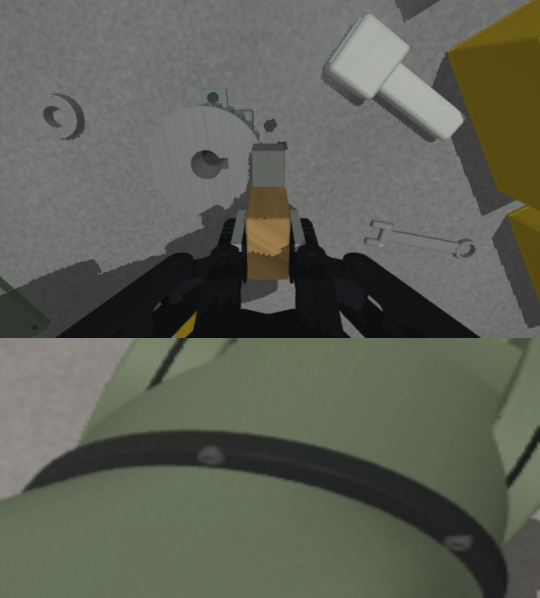

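The visible pulley top is clear, and two chips show on the table beside it at crop (270,125) and (283,146). I return the scraper and check the third chip afterwards.

servo_tool(commands=[{"x": -0.25,"y": 0,"z": 0,"wx": 0,"wy": 0,"wz": 0},{"x": -0.6,"y": 0,"z": 0,"wx": 0,"wy": 0,"wz": 0},{"x": -0.915,"y": 0,"z": 0,"wx": 0,"wy": 0,"wz": 0}])

```text
time_s: 9.22
ee_pos: [0.497, -0.1859, 0.1965]
orientation: [-2.743, -1.53, 0.002]
contact_force: [0.4, -0.8, -1.3]
gripper_width: 0.25
gripper_force: 59.2
```

servo_tool(commands=[{"x": -0.3,"y": 0,"z": 0,"wx": 0,"wy": 0,"wz": -0.13},{"x": -0.6,"y": -0.01,"z": 0,"wx": 0,"wy": 0,"wz": -0.3},{"x": -0.8,"y": -0.018,"z": 0,"wx": 0,"wy": 0,"wz": -0.47},{"x": -0.915,"y": -0.018,"z": 0,"wx": 0,"wy": 0,"wz": -0.64},{"x": -0.915,"y": -0.018,"z": 0,"wx": 0,"wy": 0,"wz": -0.78},{"x": -0.915,"y": -0.018,"z": 0,"wx": 0,"wy": 0,"wz": -0.815},{"x": -0.915,"y": -0.018,"z": 0,"wx": 0,"wy": 0,"wz": -0.815}])

```text
time_s: 10.1
ee_pos: [0.424, -0.2999, 0.197]
orientation: [-1.866, -2.526, -0.0]
contact_force: [0.1, -0.2, -1.0]
gripper_width: 0.247
gripper_force: 59.1
```

servo_tool(commands=[{"x": 0,"y": 0,"z": 0.25,"wx": 0,"wy": 0,"wz": 0},{"x": 0,"y": 0,"z": 0.6,"wx": 0,"wy": 0,"wz": 0},{"x": 0,"y": 0,"z": 0.85,"wx": 0,"wy": 0,"wz": 0},{"x": 0,"y": 0,"z": 0.95,"wx": 0,"wy": 0,"wz": 0},{"x": 0,"y": 0,"z": 0.95,"wx": 0,"wy": 0,"wz": 0}])

```text
time_s: 10.72
ee_pos: [0.424, -0.3001, 0.0549]
orientation: [-1.865, -2.527, 0.001]
contact_force: [0.1, -0.3, -0.5]
gripper_width: 0.252
gripper_force: 59.1
```

```bash
python3 - <<'E'
from h import *
go((.424,-.300,.0465),1.871)
p,d,E=load('w3')
C=cloud(E,d);q=C[(d>0)&(C[...,2]>.07)&(C[...,2]<.079)]
print(cv2.minEnclosingCircle((q[:,:2]*1000).astype(np.float32)))
c=np.array([.5205,-.037])
# keyway: recessed/dark pixels on ring 17..21 mm from the axis at face height
a=np.linspace(-np.pi,np.pi,721)
A,cc,m=E
g=cv2.cvtColor(p,cv2.COLOR_BGR2GRAY)
for c in ([.5205,-.037],[.5196,-.036]):
  for r in (.0175,.019,.0205):
    X=np.c_[c[0]+r*np.cos(a),c[1]+r*np.sin(a),np.full(721,.0745)];Y=(X-cc)@A
    u=Y[:,0]/Y[:,2]*m['fx']+m['cx'];v=Y[:,1]/Y[:,2]*m['fy']+m['cy']
    I=cv2.remap(g,u[None].astype(np.float32),v[None].astype(np.float32),1)[0]
    k=(I<I.max()*.75)&(abs(a+.4)<.8);print(c,r,I[(abs(a+.4)<.8)][::12].tolist(),a[k].min() if k.any() else 0,a[k].max() if k.any() else 0)
E
```

```text
cur yaw 1.87 dyaw 0.001
row [0.001  0.0001 0.0561] [-0.0007 -0.0004 -0.0008]
((639.5294189453125, -111.2502212524414), 198.91380310058594)
[0.5205, -0.037] 0.0175 [116, 117, 116, 116, 116, 81, 79, 78, 79, 70, 61, 90, 120, 119, 119, 118] -0.7068583470577035 -0.04363323129985819
[0.5205, -0.037] 0.019 [117, 117, 115, 113, 114, 90, 78, 79, 79, 76, 64, 112, 118, 120, 120, 119] -0.6806784082777884 -0.08726646259971638
[0.5205, -0.037] 0.0205 [116, 115, 114, 117, 121, 107, 97, 99, 96, 84, 69, 119, 116, 119, 120, 120] -0.30543261909900776 -0.13089969389957457
[0.5196, -0.036] 0.0175 [116, 115, 117, 117, 112, 78, 78, 77, 71, 62, 44, 112, 119, 119, 118, 121] -0.7330382858376185 -0.07853981633974483
[0.5196, -0.036] 0.019 [116, 117, 116, 116, 115, 80, 79, 77, 78, 67, 62, 118, 120, 120, 119, 118] -0.715584993317675 -0.11344640137963147
[0.5196, -0.036] 0.0205 [117, 117, 115, 113, 115, 88, 78, 79, 79, 68, 88, 116, 119, 120, 121, 118] -0.6806784082777884 -0.1483529864195181
```

servo_tool(commands=[{"x": 0,"y": 0,"z": 0.03,"wx": 0,"wy": 0,"wz": 0},{"x": 0,"y": 0,"z": 0.056,"wx": 0,"wy": 0,"wz": 0},{"x": 0,"y": 0,"z": 0.056,"wx": 0,"wy": 0,"wz": 0}])

```text
time_s: 11.1
ee_pos: [0.4242, -0.3003, 0.0468]
orientation: [1.864, 2.528, -0.0]
contact_force: [0.5, 0.3, -1.2]
gripper_width: 0.246
gripper_force: 59.1
```

servo_tool(commands=[{"x": 0,"y": 0,"z": 0,"wx": 0,"wy": 0,"wz": 0},{"x": 0,"y": 0,"z": 0,"wx": 0,"wy": 0,"wz": 0},{"x": 0,"y": 0,"z": 0,"wx": 0,"wy": 0,"wz": 0},{"x": 0,"y": 0,"z": 0,"wx": 0,"wy": 0,"wz": 0}], hand=0.6)

```text
time_s: 11.6
ee_pos: [0.4241, -0.3003, 0.0466]
orientation: [1.864, 2.529, -0.0]
contact_force: [0.1, 0.4, -0.0]
gripper_width: 0.598
gripper_force: 0.0
```

servo_tool(commands=[{"x": 0,"y": 0,"z": -0.1,"wx": 0,"wy": 0,"wz": 0},{"x": 0,"y": 0,"z": -0.4,"wx": 0,"wy": 0,"wz": 0},{"x": 0,"y": 0,"z": -0.8,"wx": 0,"wy": 0,"wz": 0},{"x": 0,"y": 0,"z": -1,"wx": 0,"wy": 0,"wz": 0},{"x": 0,"y": 0,"z": -1,"wx": 0,"wy": 0,"wz": 0}])

```text
time_s: 12.22
ee_pos: [0.4246, -0.3006, 0.1994]
orientation: [1.862, 2.525, 0.0]
contact_force: [-1.0, 1.0, -1.0]
gripper_width: 0.599
gripper_force: 0.0
```

```bash
python3 - <<'E'
from h import *
s=arm.sense();print(s['time_s'],s['ee_pos'].round(4),s['joint_pos'].round(2))
p,d,E=snap('w4');C=cloud(E,d)
for lo,hi in((.055,.07),(.014,.026)):
    q=C[(d>0)&(C[...,2]>lo)&(C[...,2]<hi)&(np.hypot(C[...,0]-.425,C[...,1]+.3005)<.06)]
    if len(q)>5:print(len(q),np.median(q[:,2]),cv2.minAreaRect((q[:,:2]*1000).astype(np.float32)))
for n in('top','scene'):
    p,d=cams.read_camera(n);cv2.imwrite(f'pics/{n}4.png',p);np.save(f'pics/{n}4.npy',d)
t=cv2.imread('pics/top4.png')[140:260,270:420];b=cv2.imread('pics/scene0.png')[95:165,325:395]
b4=cv2.imread('pics/scene4.png')[180:260,260:350]
r=lambda x:cv2.resize(x,(400,int(400*x.shape[0]/x.shape[1])),interpolation=2)
A=r(t);B=r(b);D=r(b4)
L=np.vstack([A,np.zeros((600,400,3),np.uint8)])[:600];L[320:320+min(280,len(D))]=D[:280]
Rr=np.vstack([B,np.zeros((600,400,3),np.uint8)])[:600]
cv2.imwrite('pics/c4.png',np.hstack([L,Rr]))
E
```

```text
12.225 [ 0.4246 -0.3006  0.1994] [ 0.51  0.69  0.09  1.75 -0.09  0.7   0.94]
1024 0.06116098236016945 ((423.00787353515625, -298.7738342285156), (22.042593002319336, 35.907649993896484), 17.78814125061035)
622 0.019272404662859982 ((423.3034362792969, -298.9283142089844), (19.627540588378906, 79.83848571777344), 16.834684371948242)
```

View pics/c4.png

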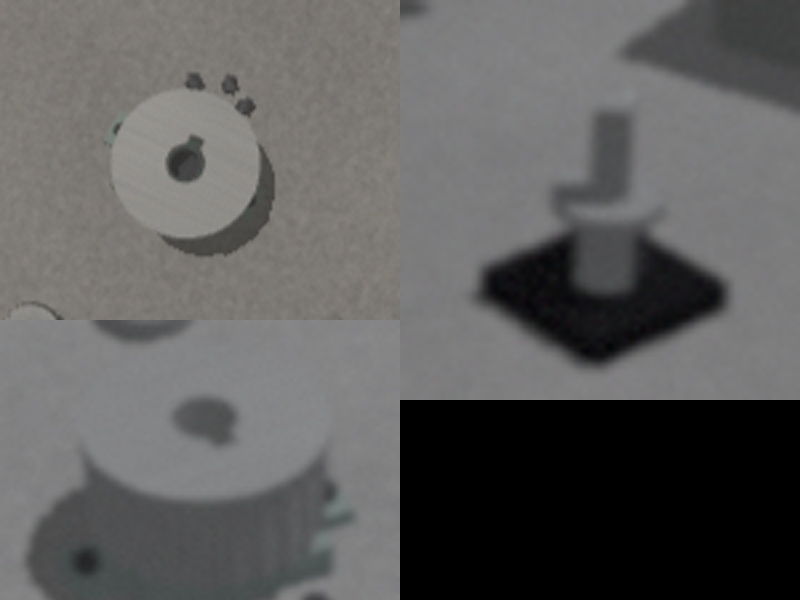

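Pulley top is clean and all three chips are on the table, crop (195,82), (230,85) and (245,105). The scraper is back where it stood. The shaft's key isn't visible on the side facing the scene camera, so I move over and look from the other side.

servo_tool(commands=[{"x": 0.25,"y": 0.15,"z": 0,"wx": 0,"wy": 0,"wz": 0},{"x": 0.55,"y": 0.33,"z": 0,"wx": 0,"wy": 0,"wz": 0},{"x": 0.882,"y": 0.536,"z": 0,"wx": 0,"wy": 0,"wz": 0}])

```text
time_s: 12.75
ee_pos: [0.4615, -0.1488, 0.1958]
orientation: [-1.865, -2.527, 0.001]
contact_force: [1.1, 0.4, -0.2]
gripper_width: 0.601
gripper_force: 0.0
```

servo_tool(commands=[{"x": 0.33,"y": 0.2,"z": 0,"wx": 0,"wy": 0,"wz": 0},{"x": 0.66,"y": 0.4,"z": 0,"wx": 0,"wy": 0,"wz": 0},{"x": 0.882,"y": 0.536,"z": 0,"wx": 0,"wy": 0,"wz": 0}])

```text
time_s: 13.12
ee_pos: [0.4993, 0.0027, 0.1957]
orientation: [-1.861, -2.529, 0.001]
contact_force: [-0.6, -1.5, 0.2]
gripper_width: 0.604
gripper_force: 0.0
```

servo_tool(commands=[{"x": 0.35,"y": 0.02,"z": 0,"wx": 0,"wy": 0,"wz": 0},{"x": 0.7,"y": 0.03,"z": 0,"wx": 0,"wy": 0,"wz": 0},{"x": 0.807,"y": 0.038,"z": 0,"wx": 0,"wy": 0,"wz": 0}])

```text
time_s: 13.5
ee_pos: [0.4678, 0.1201, 0.1958]
orientation: [-1.859, -2.531, 0.002]
contact_force: [0.3, -0.7, 0.4]
gripper_width: 0.6
gripper_force: 0.0
```

servo_tool(commands=[{"x": 0.35,"y": 0.02,"z": 0,"wx": 0,"wy": 0,"wz": 0},{"x": 0.7,"y": 0.03,"z": 0,"wx": 0,"wy": 0,"wz": 0},{"x": 0.807,"y": 0.038,"z": 0,"wx": 0,"wy": 0,"wz": 0}])

```text
time_s: 13.88
ee_pos: [0.4377, 0.2368, 0.1959]
orientation: [-1.86, -2.531, 0.002]
contact_force: [-0.4, -1.1, -0.7]
gripper_width: 0.601
gripper_force: 0.0
```

servo_tool(commands=[{"x": 0.3,"y": 0.02,"z": 0,"wx": 0,"wy": 0,"wz": -0.15},{"x": 0.6,"y": 0.03,"z": 0,"wx": 0,"wy": 0,"wz": -0.286},{"x": 0.807,"y": 0.038,"z": 0,"wx": 0,"wy": 0,"wz": -0.286},{"x": 0.807,"y": 0.038,"z": 0,"wx": 0,"wy": 0,"wz": -0.286}])

```text
time_s: 14.38
ee_pos: [0.4081, 0.3527, 0.1958]
orientation: [-1.464, -2.779, 0.001]
contact_force: [0.3, -1.0, 0.2]
gripper_width: 0.598
gripper_force: 0.0
```

```bash
python3 - <<'E'
from h import *
s=arm.sense();print(s['time_s'],s['ee_pos'].round(4),s['joint_pos'].round(2))
p,d,E=snap('w5');C=cloud(E,d);c=np.array([.4425,.302])
R=np.hypot(C[...,0]-c[0],C[...,1]-c[1])
for n,lo,hi,r in(('head',.095,.11,.03),('flange',.052,.062,.04),('stand',.01,.02,.07)):
    q=C[(d>0)&(C[...,2]>lo)&(C[...,2]<hi)&(R<r)]
    if len(q)>5:print(n,len(q),np.median(q[:,2]),cv2.minAreaRect((q[:,:2]*1000).astype(np.float32)),cv2.minEnclosingCircle((q[:,:2]*1000).astype(np.float32)))
A,cc,m=E;Y=(np.array([*c,.04])-cc)@A;u=int(Y[0]/Y[2]*m['fx']+m['cx']);v=int(Y[1]/Y[2]*m['fy']+m['cy']);print(u,v)
u=min(max(u,80),560);v=min(max(v,60),340)
cv2.imwrite('pics/c5.png',cv2.resize(p[v-60:v+60,u-80:u+80],None,fx=4,fy=4,interpolation=2))
E
```

```text
14.375 [0.4081 0.3527 0.1958] [-0.87  0.73  0.19  1.69 -0.19  0.75  0.01]
head 530 0.10212719302069782 ((440.1086120605469, 305.28631591796875), (17.869876861572266, 18.72777557373047), 30.387481689453125) ((440.1536865234375, 305.5935974121094), 12.047563552856445)
flange 1602 0.05722945680411906 ((439.21405029296875, 306.3879089355469), (51.24341583251953, 48.30101013183594), 35.30360412597656) ((440.0494384765625, 304.8693542480469), 26.088237762451172)
stand 3227 0.014255421842960303 ((440.5993347167969, 304.72711181640625), (80.51276397705078, 81.096923828125), 73.8795166015625) ((440.39422607421875, 305.1348876953125), 56.19908142089844)
317 245
```

View pics/c5.png

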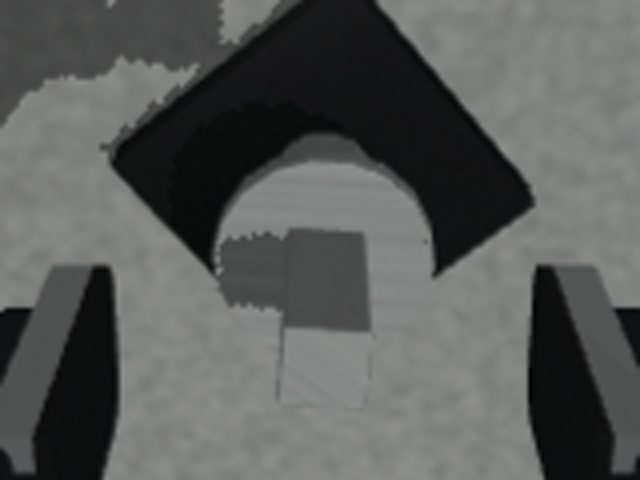

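The shaft stands upright and its spigot shows only as a sliver above the flange at (325,150). The depth points on that sliver should settle whether it includes the key.

```bash
python3 - <<'E'
from h import *
p,d,E=load('w5');C=cloud(E,d);c=np.array([.4402,.305])
X=C-np.r_[c,0];r=np.hypot(X[...,0],X[...,1]);a=np.degrees(np.arctan2(X[...,1],X[...,0]))
m=(d>0)&(X[...,2]>.019)&(X[...,2]<.045)&(r<.024)
for k in np.where(m.ravel())[0][::1][:60:1]:
    print(np.round(a.ravel()[k]),(r.ravel()[k]*1000).round(1),(X[...,2].ravel()[k]*1000).round(),end=' | ')
print(m.sum())
E
```

```text
114.0 13.7 22.0 | 109.0 12.9 19.0 | 104.0 13.2 19.0 | 3
```

```bash
python3 - <<'E'
from h import *
p,d,E=load('w5');C=cloud(E,d);c=np.array([.4402,.305])
X=C-np.r_[c,0];r=np.hypot(X[...,0],X[...,1]);a=np.degrees(np.arctan2(X[...,1],X[...,0]))
for v in range(216,229):
    print(v,[(int(a[v,u]),round(r[v,u]*1000,1),round(X[v,u,2]*1000),int(p[v,u].mean())) for u in range(306,333,4)])
E
```

```text
216 [(159, np.float64(20.9), 15, 11), (149, np.float64(18.5), 14, 10), (136, np.float64(17.7), 15, 10), (122, np.float64(16.4), 13, 11), (109, np.float64(17.6), 14, 12), (97, np.float64(19.3), 15, 19), (87, np.float64(21.5), 15, 17)]
217 [(161, np.float64(20.0), 14, 12), (150, np.float64(17.8), 14, 11), (137, np.float64(16.7), 15, 14), (122, np.float64(16.2), 15, 17), (107, np.float64(16.1), 13, 13), (94, np.float64(17.5), 12, 18), (84, np.float64(20.2), 13, 17)]
218 [(164, np.float64(18.9), 14, 10), (152, np.float64(16.8), 14, 10), (138, np.float64(15.0), 14, 37), (122, np.float64(13.0), 10, 46), (106, np.float64(15.1), 13, 25), (92, np.float64(16.9), 13, 18), (83, np.float64(19.7), 14, 18)]
219 [(165, np.float64(18.4), 15, 11), (154, np.float64(15.6), 14, 17), (140, np.float64(13.4), 12, 66), (122, np.float64(13.3), 13, 71), (103, np.float64(13.1), 11, 53), (91, np.float64(16.2), 14, 17), (80, np.float64(18.8), 14, 18)]
220 [(168, np.float64(17.3), 14, 11), (169, np.float64(11.6), 4, 43), (141, np.float64(12.8), 14, 66), (122, np.float64(13.2), 16, 69), (104, np.float64(13.3), 14, 
[... 1265 characters left out ...]
25.6), 55, 72), (140, np.float64(25.5), 57, 107), (131, np.float64(24.5), 57, 136), (123, np.float64(24.3), 57, 135), (114, np.float64(24.1), 56, 138), (107, np.float64(25.6), 57, 109), (97, np.float64(25.2), 53, 77)]
227 [(148, np.float64(25.6), 57, 104), (140, np.float64(24.7), 58, 139), (132, np.float64(23.8), 58, 138), (123, np.float64(23.6), 58, 137), (114, np.float64(23.6), 57, 137), (106, np.float64(24.5), 57, 139), (97, np.float64(24.9), 54, 97)]
228 [(149, np.float64(25.1), 58, 134), (141, np.float64(23.5), 57, 136), (132, np.float64(23.0), 58, 136), (123, np.float64(22.1), 56, 137), (114, np.float64(22.5), 57, 137), (105, np.float64(23.2), 56, 138), (97, np.float64(25.3), 58, 139)]
```

```bash
python3 - <<'E'
from h import *
p=cv2.imread('pics/scene0.png');d=np.load('pics/scene0.npy');E=extr('scene');C=cloud(E,d)
A,cc,m=E
h=C[330-330+0:,:][...,2]
R=np.hypot(C[...,0]-.441,C[...,1]-.304)
f=C[(d>0)&(C[...,2]>.052)&(C[...,2]<.062)&(R<.04)];print(np.c_[f.min(0),f.max(0)].round(4).tolist())
c=np.array(cv2.minEnclosingCircle((f[:,:2]*1000).astype(np.float32))[0])/1000;print(c)
X=C-np.r_[c,0];r=np.hypot(X[...,0],X[...,1])
for v in range(132,150):
    print(v,[(u,int(np.degrees(np.arctan2(X[v,u,1],X[v,u,0]))),round(float(r[v,u]*1000),1),round(float(X[v,u,2]*1000)),int(p[v,u].mean())) for u in range(351,372) if d[v,u]>0 and r[v,u]<.035 and X[v,u,2]>.012 and X[v,u,2]<.05])
E
```

```text
[[0.417, 0.4703], [0.2774, 0.3317], [0.0522, 0.0618]]
[0.4433544  0.30394733]
132 []
133 []
134 []
135 [(356, -159, 13.5, 38, 69), (367, 29, 14.8, 41, 74), (368, 25, 17.4, 42, 88)]
136 [(356, -138, 13.4, 38, 65), (357, -112, 13.3, 41, 74), (358, -90, 15.8, 45, 77), (359, -89, 10.9, 42, 78), (360, -74, 11.4, 43, 78), (361, -61, 11.2, 44, 76), (362, -45, 8.9, 42, 80), (363, -19, 7.2, 41, 78), (364, -28, 13.8, 44, 76), (365, 1, 11.1, 41, 72), (366, 1, 14.1, 42, 61), (367, 24, 15.0, 39, 57), (368, 21, 17.7, 40, 73)]
137 [(353, 158, 33.9, 17, 29), (354, 154, 32.9, 17, 33), (355, 149, 32.2, 17, 44), (356, -161, 13.4, 32, 63), (357, -113, 13.0, 38, 74), (358, -107, 10.7, 38, 78), (359, -81, 14.3, 42, 77), (360, -74, 11.1, 40, 78), (361, -61, 11.9, 41, 76), (362, -43, 8.3, 39, 77), (363, -29, 9.5, 39, 78), (364, -14, 10.3, 39, 75), (365, 0, 11.5, 38, 68), (366, 31, 12.6, 35, 52), (367, 27, 15.2, 35, 44), (368, 18, 18.0, 37, 52)]
138 [(352, 168, 31.5, 18, 17), (353, 160, 32.6, 15, 17), (354, 157, 30.4, 16, 24), (355, 156, 26.7, 18, 43), (356, -141, 13.1, 32, 62), (357, -110, 13.4, 36, 73), (3
[... 5356 characters left out ...]
-74, 25.2, 16, 18), (359, -67, 27.1, 17, 15), (360, -62, 23.0, 15, 19), (361, -56, 23.9, 16, 22), (362, -50, 24.7, 16, 22), (363, -44, 23.9, 16, 20), (364, -41, 28.3, 18, 20), (365, -34, 27.3, 17, 22), (366, -26, 25.8, 15, 22), (367, -25, 29.5, 17, 21), (368, -18, 29.2, 16, 22), (369, -14, 30.4, 15, 24), (370, -15, 34.3, 17, 21)]
149 [(354, -88, 34.6, 16, 18), (355, -84, 33.7, 16, 23), (356, -79, 34.0, 17, 17), (357, -76, 31.2, 16, 18), (358, -70, 33.6, 18, 19), (359, -66, 30.2, 16, 18), (360, -61, 30.1, 17, 23), (361, -57, 29.2, 16, 18), (362, -51, 28.1, 15, 18), (363, -48, 33.8, 19, 24), (364, -42, 30.3, 16, 19), (365, -37, 30.4, 16, 23), (366, -33, 31.6, 16, 16), (367, -28, 31.6, 16, 18)]
```

The scene depth shows a dark ridge (radius 15–18 mm, heading about 25°) on the spigot. With the head yaw of 30.4°, that puts the key at +30.4°, so I grasp the head.

servo_tool(commands=[{"x": -0.2,"y": 0,"z": 0,"wx": 0,"wy": 0,"wz": 0.068},{"x": -0.398,"y": 0,"z": 0,"wx": 0,"wy": 0,"wz": 0.068},{"x": -0.398,"y": 0,"z": 0.2,"wx": 0,"wy": 0,"wz": 0.068},{"x": -0.398,"y": 0,"z": 0.5,"wx": 0,"wy": 0,"wz": 0.068},{"x": -0.398,"y": 0,"z": 0.7,"wx": 0,"wy": 0,"wz": 0.068},{"x": -0.398,"y": 0,"z": 0.785,"wx": 0,"wy": 0,"wz": 0.068},{"x": -0.398,"y": 0,"z": 0.785,"wx": 0,"wy": 0,"wz": 0.068}])

```text
time_s: 15.3
ee_pos: [0.4425, 0.3018, 0.0788]
orientation: [1.566, 2.723, -0.001]
contact_force: [0.0, -1.0, 0.4]
gripper_width: 0.604
gripper_force: 0.0
```

servo_tool(commands=[{"x": 0,"y": 0,"z": 0,"wx": 0,"wy": 0,"wz": 0},{"x": 0,"y": 0,"z": 0,"wx": 0,"wy": 0,"wz": 0},{"x": 0,"y": 0,"z": 0,"wx": 0,"wy": 0,"wz": 0},{"x": 0,"y": 0,"z": 0,"wx": 0,"wy": 0,"wz": 0},{"x": 0,"y": 0,"z": 0,"wx": 0,"wy": 0,"wz": 0}], hand=0)

```text
time_s: 15.92
ee_pos: [0.4424, 0.3029, 0.0798]
orientation: [1.564, 2.724, 0.002]
contact_force: [-0.7, -1.0, 9.8]
gripper_width: 0.205
gripper_force: 58.3
```

```bash
python3 - <<'E'
from h import *
s=arm.sense();print(s['time_s'],s['ee_pos'].round(4),s['joint_pos'].round(2),s['contact_force'].round(1),s['ft_torque'].round(2),s['gripper_width'])
R,p=pose();print(np.arctan2(R[1,0],R[0,0]))
E
```

```text
15.925 [0.4424 0.3029 0.0798] [-0.73  0.91  0.13  1.79 -0.23  0.45  0.09] [-0.7 -1.   9.8] [-0.31  0.3  -0.02] 0.2053122273962258
2.099377230885227
```

servo_tool(commands=[{"x": 0,"y": 0,"z": -0.1,"wx": 0,"wy": 0,"wz": 0},{"x": 0,"y": 0,"z": -0.3,"wx": 0,"wy": 0,"wz": 0},{"x": 0,"y": 0,"z": -0.6,"wx": 0,"wy": 0,"wz": 0},{"x": 0,"y": 0,"z": -0.85,"wx": 0,"wy": 0,"wz": 0},{"x": 0,"y": 0,"z": -0.85,"wx": 0,"wy": 0,"wz": 0}])

```text
time_s: 16.55
ee_pos: [0.4427, 0.3032, 0.2093]
orientation: [1.563, 2.723, 0.006]
contact_force: [-0.8, 0.1, -5.8]
gripper_width: 0.202
gripper_force: 59.6
```

servo_tool(commands=[{"x": -0.15,"y": -0.05,"z": 0,"wx": 0,"wy": 0,"wz": 0},{"x": -0.43,"y": -0.14,"z": 0,"wx": 0,"wy": 0,"wz": 0},{"x": -0.741,"y": -0.233,"z": 0,"wx": 0,"wy": 0,"wz": 0}])

```text
time_s: 16.92
ee_pos: [0.4676, 0.188, 0.2058]
orientation: [-1.562, -2.725, 0.001]
contact_force: [2.0, 0.1, -5.2]
gripper_width: 0.208
gripper_force: 59.4
```

servo_tool(commands=[{"x": -0.25,"y": -0.08,"z": 0,"wx": 0,"wy": 0,"wz": 0},{"x": -0.5,"y": -0.16,"z": 0,"wx": 0,"wy": 0,"wz": 0},{"x": -0.741,"y": -0.233,"z": 0,"wx": 0,"wy": 0,"wz": 0}])

```text
time_s: 17.3
ee_pos: [0.4935, 0.0741, 0.2059]
orientation: [-1.564, -2.724, 0.001]
contact_force: [0.2, -0.4, -4.0]
gripper_width: 0.202
gripper_force: 59.4
```

servo_tool(commands=[{"x": -0.25,"y": -0.08,"z": 0,"wx": 0,"wy": 0,"wz": 0.1},{"x": -0.5,"y": -0.16,"z": 0,"wx": 0,"wy": 0,"wz": 0.26},{"x": -0.68,"y": -0.22,"z": 0,"wx": 0,"wy": 0,"wz": 0.42},{"x": -0.741,"y": -0.233,"z": 0,"wx": 0,"wy": 0,"wz": 0.58},{"x": -0.741,"y": -0.233,"z": 0,"wx": 0,"wy": 0,"wz": 0.74},{"x": -0.741,"y": -0.233,"z": 0,"wx": 0,"wy": 0,"wz": 0.87},{"x": -0.741,"y": -0.233,"z": 0,"wx": 0,"wy": 0,"wz": 0.899},{"x": -0.741,"y": -0.233,"z": 0,"wx": 0,"wy": 0,"wz": 0.899}])

```text
time_s: 18.3
ee_pos: [0.5195, -0.038, 0.2061]
orientation: [-2.627, -1.722, 0.001]
contact_force: [-0.3, 0.7, -4.3]
gripper_width: 0.203
gripper_force: 59.4
```

```bash
python3 - <<'E'
from h import *
s=arm.sense();print(s['time_s'],s['ee_pos'].round(4),s['joint_pos'].round(2),s['contact_force'].round(1),s['ft_torque'].round(2),s['gripper_width'])
p,d,E=snap('w6');C=cloud(E,d)
go((.520,-.0377,.13),1.1584)
c=np.array([.52,-.038]);R=np.hypot(C[...,0]-c[0],C[...,1]-c[1])
q=C[(d>0)&(C[...,2]>.07)&(C[...,2]<.079)&(R<.07)];print(len(q),cv2.minEnclosingCircle((q[:,:2]*1000).astype(np.float32)),np.median(q[:,2]))
z=C[...,2];t=s['ee_pos']
q=C[(d>0)&(z>t[2]-.029)&(z<t[2]-.018)&(np.hypot(C[...,0]-t[0],C[...,1]-t[1])<.04)];print('flange',len(q),cv2.minEnclosingCircle((q[:,:2]*1000).astype(np.float32)) if len(q) else 0)
E
```

```text
18.3 [ 0.5195 -0.038   0.2061] [-0.2   0.72  0.4   1.74 -0.38  0.76 -0.02] [-0.3  0.7 -4.3] [-0.03  0.02 -0.03] 0.2030566304747758
cur yaw 1.16 dyaw -0.002
row [0.0036 0.0022 0.5078] [-0.0004  0.0002  0.002 ]
9420 ((519.70556640625, -35.959991455078125), 57.32661056518555) 0.07428792922492936
flange 3574 ((520.286865234375, -34.86164093017578), 25.64434814453125)
```

View pics/w6.png

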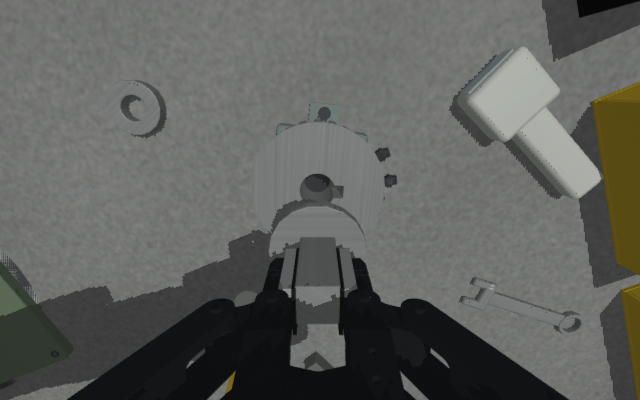

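The shaft is over the bore, and the same wrist view puts flange and pulley centres within about 1 mm. The keyway is at (338,192). I start the insertion.

servo_tool(commands=[{"x": 0,"y": 0,"z": 0.15,"wx": 0,"wy": 0,"wz": 0},{"x": 0,"y": 0,"z": 0.28,"wx": 0,"wy": 0,"wz": 0},{"x": 0,"y": 0,"z": 0.36,"wx": 0,"wy": 0,"wz": 0},{"x": 0,"y": 0,"z": 0.4,"wx": 0,"wy": 0,"wz": 0},{"x": 0,"y": 0,"z": 0.42,"wx": 0,"wy": 0,"wz": 0},{"x": 0,"y": 0,"z": 0.44,"wx": 0,"wy": 0,"wz": 0},{"x": 0,"y": 0,"z": 0.44,"wx": 0,"wy": 0,"wz": 0}])

```text
time_s: 19.23
ee_pos: [0.5197, -0.0381, 0.1404]
orientation: [2.629, 1.719, 0.0]
contact_force: [-0.7, -0.1, -5.0]
gripper_width: 0.204
gripper_force: 59.3
```

servo_tool(commands=[{"x": 0,"y": 0,"z": 0.01,"wx": 0,"wy": 0,"wz": 0},{"x": 0,"y": 0,"z": 0.02,"wx": 0,"wy": 0,"wz": 0},{"x": 0,"y": 0,"z": 0.02,"wx": 0,"wy": 0,"wz": 0}])

```text
time_s: 19.6
ee_pos: [0.5196, -0.0381, 0.1372]
orientation: [-2.63, -1.719, 0.0]
contact_force: [1.0, 0.2, -4.6]
gripper_width: 0.204
gripper_force: 59.3
```

No contact so far and the tip is about 12.5 mm deep. I go on slowly.

servo_tool(commands=[{"x": 0,"y": 0,"z": 0.01,"wx": 0,"wy": 0,"wz": 0},{"x": 0,"y": 0,"z": 0.02,"wx": 0,"wy": 0,"wz": 0},{"x": 0,"y": 0,"z": 0.03,"wx": 0,"wy": 0,"wz": 0},{"x": 0,"y": 0,"z": 0.04,"wx": 0,"wy": 0,"wz": 0},{"x": 0,"y": 0,"z": 0.04,"wx": 0,"wy": 0,"wz": 0}])

```text
time_s: 20.23
ee_pos: [0.5196, -0.0381, 0.1312]
orientation: [-2.63, -1.719, 0.0]
contact_force: [0.5, 0.6, -4.5]
gripper_width: 0.203
gripper_force: 59.3
```

servo_tool(commands=[{"x": 0,"y": 0,"z": 0.02,"wx": 0,"wy": 0,"wz": 0},{"x": 0,"y": 0,"z": 0.04,"wx": 0,"wy": 0,"wz": 0},{"x": 0,"y": 0,"z": 0.06,"wx": 0,"wy": 0,"wz": 0},{"x": 0,"y": 0,"z": 0.08,"wx": 0,"wy": 0,"wz": 0},{"x": 0,"y": 0,"z": 0.1,"wx": 0,"wy": 0,"wz": 0},{"x": 0,"y": 0,"z": 0.1,"wx": 0,"wy": 0,"wz": 0}])

```text
time_s: 20.98
ee_pos: [0.5196, -0.0381, 0.1161]
orientation: [-2.63, -1.719, 0.001]
contact_force: [-0.2, 0.0, -5.1]
gripper_width: 0.205
gripper_force: 59.3
```

servo_tool(commands=[{"x": 0,"y": 0,"z": 0.015,"wx": 0,"wy": 0,"wz": 0},{"x": 0,"y": 0,"z": 0.03,"wx": 0,"wy": 0,"wz": 0},{"x": 0,"y": 0,"z": 0.045,"wx": 0,"wy": 0,"wz": 0},{"x": 0,"y": 0,"z": 0.06,"wx": 0,"wy": 0,"wz": 0},{"x": 0,"y": 0,"z": 0.06,"wx": 0,"wy": 0,"wz": 0}])

```text
time_s: 21.6
ee_pos: [0.5198, -0.0381, 0.1074]
orientation: [2.629, 1.719, 0.0]
contact_force: [-0.3, 0.9, 7.0]
gripper_width: 0.2
gripper_force: 60.9
```

servo_tool(commands=[{"x": 0,"y": 0,"z": 0.01,"wx": 0,"wy": 0,"wz": 0},{"x": 0,"y": 0,"z": 0.018,"wx": 0,"wy": 0,"wz": 0},{"x": 0,"y": 0,"z": 0.018,"wx": 0,"wy": 0,"wz": 0}])

```text
time_s: 21.98
ee_pos: [0.5198, -0.0382, 0.1049]
orientation: [2.629, 1.719, 0.001]
contact_force: [-1.7, 0.2, 8.9]
gripper_width: 0.204
gripper_force: 61.2
```

servo_tool(commands=[{"x": 0,"y": 0,"z": 0.006,"wx": 0,"wy": 0,"wz": 0},{"x": 0,"y": 0,"z": 0.006,"wx": 0,"wy": 0,"wz": 0}])

```text
time_s: 22.22
ee_pos: [0.5198, -0.0381, 0.1048]
orientation: [2.629, 1.718, 0.002]
contact_force: [-6.7, 1.6, 29.4]
gripper_width: 0.202
gripper_force: 64.1
```

A firm stop at TCP z = 0.1048, exactly the predicted home height, with about 29 N. One last check before handing in.

```bash
python3 - <<'E'
from h import *
p,d,E=snap('w7');C=cloud(E,d);R=np.hypot(C[...,0]-.52,C[...,1]+.037)
for n,a,b in(('flange',.0,.024),('face',.032,.052)):
    q=C[(d>0)&(R>a)&(R<b)&(C[...,2]<.092)&(C[...,2]>.06)];print(n,len(q),np.median(q[:,2]).round(4))
p,d=cams.read_camera('scene');cv2.imwrite('pics/scene7.png',p)
s=arm.sense();print(s['time_s'],s['ee_pos'].round(4),s['contact_force'].round(1))
E
```

```text
flange 2665 0.0823
face 12283 0.0743
22.325 [ 0.5198 -0.0382  0.1048] [-7.   1.8 28.8]
```

View pics/scene7.png

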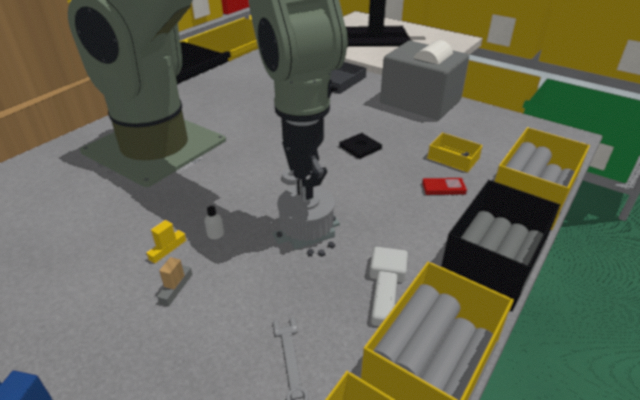

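The flange top is 8.0 mm above the face, which is the flange's own thickness, so the shaft is seated. The chips are on the table at (320,250), the scraper is standing at (173,278), and the other things are where they were.

```bash
python3 -c "
from station import arm
print(arm.hand_in())"
```

```text
the job is handed in; nothing more can be done
None
```

I wiped all three chips off the pulley onto the table, stood the scraper back in its place, and handed in at about 22 s with the keyed shaft held fully home in the bore, flange down on the pulley.

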